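# Lock a culture-tube carrier onto the orbital shaker

## Task

Mount the loose tube carrier (blue and white caps) on the shaker's free bay, kept upright and set down gently, not dropped, so that its foot plate lies flat over both locating pins like its neighbour's. Then take the red-handled spring hold-down from its bench block, pass its T-head down through the slots of foot plate and deck, press it against its spring until the head is below the deck and give it a quarter turn, so that it is left clamping the plate with its handle across the slot. Do not disturb the tub, the jar and the dishes.

Things in the scene. Friction and masses are not known exactly. Their poses are not given: they have to be found in the camera images.
- bay: Free half of the orbital shaker's platform: fixed level aluminium deck plate 280 (x) x 119 (y) x 6 mm, top 110 mm above the bench, empty; the other half beside it carries the neighbour. Origin: centre of its TOP face, z up. The mounted carrier's frame coincides with this one. Two dark steel pins at x +70, y +-36 mm: 10 mm thick, 14 mm tall, top 5 mm tapered. White housing below, 78 mm tall.
- bay_slot (a point): Centre of the lock slot on the free bay's top face (bay frame: x +70, y 0, z 0 mm); axes as the bay's. The slot goes through the 6 mm deck, is 46 mm long along x and 15 mm wide along y, with 26 mm of free air below the deck.
- neighbour: Occupied other half of the platform, 120 mm to the left or right of the free bay (along y): a fixed, already locked carrier with two Petri dishes on the same foot plate, 42 mm tall over the deck. Its red handle (top 81 mm over the deck) stands across its slot, as the loose one's must. Origin and axes as the bay's.
- carrier: Loose rigid tube carrier, 0.36 to 0.6 kg, blue and white caps, upright on the bench. Foot plate 200 (x) x 96 (y) x 4 mm, origin at the centre of its underside, z up. Rack of 2 x 4 amber tubes from x -95 to -5 mm, |y| up to 36 mm, caps up to z 82 mm. Pin holes of 13.5 mm at x +70, y +-36 mm in the plate's free end.
- carrier_bar (a point): Where to hold the carrier: on the centre line of its blue square bar, near its centre of mass (carrier frame: x -37, y 0, z +110 mm). The bar is 14 x 14 mm, runs along x from -99 to -1 mm, z 103 to 117 mm, and rests on two upright straps 30 mm wide (along y) at x -97 and -3 mm.
- carrier_slot (a point): Centre of the slot in the foot plate's free end, on its top face (carrier frame: x +70, y 0, z +4 mm); 48 mm long along x, 17 mm wide along y, through the 4 mm plate.
- block: White fixed bench block, 90 (x) x 105 (y) x 40 mm high, with two pockets in its top (46 mm along x, 15 mm along y, 34 mm deep, at y +-26 mm). Origin: centre of its underside. The hold-down is parked in the pocket at y +26 mm; the other is empty.
- toggle: Spring hold-down, 0.16 kg, 95 mm tall, parked upright in the block, head in the pocket, collar on the block's top. Origin: centre of the underside of its T-head; z up the shank; x along head AND handle (parallel). Steel T-head 40 (x) x 11 (y) x 8 mm, lowest 2 mm stepped in to 36 x 8 mm; shank 9 mm; dark barrel 25 mm wide, z 36 to 78 mm. The quarter turn may go either way.
- toggle_handle (a point): Centre of the hold-down's red bar handle (toggle frame: z +86 mm): 64 mm long along x, 16 mm wide along y, 18 mm high.
- collar (a joint): Travel of the hold-down's black spring collar (36 mm wide) up the shank, m: 0 slack, its underside 14 mm above the toggle's origin and 6 mm above the head's top; 0.009 = stop; 1.5 N per mm. Plate and deck are 10 mm thick, so the head can turn below the deck only with the handle pressed over 4 mm (7 is good) past the collar's touch on the plate. Hanging: 0.001; locked: 0.004, 6 N.
- tub: Bystander: round white tub with blue lid, 128 mm in diameter, 72 mm tall. Origin: centre of its underside.
- jar: Bystander: squat green glass jar with green cap, 60 mm in diameter, 54 mm tall. Origin: centre of its underside.
- dishes: Bystander: two stacked Petri dishes, 93 mm in diameter, 30 mm tall. Origin: centre of the underside.
Not all that is in view belongs to the job. What is shaped like the toggle but orange, turquoise or yellow is not meant.

How it is judged:
By the outcome, as a careful person would: the job done as asked, in the order asked, and still so for the second after the job is handed in, with the robot touching nothing.
It also fails if it takes over 72 s, if anything falls off the work surface, if the arm or the gripper's body presses on something with over 40 N, if the wrist force passes 120 N, or if a joint passes its speed limit or range.

## Robot

A 6-joint arm with a two-finger parallel gripper is mounted at the origin on the work surface. World frame = base frame: x ahead of the robot, y to its left, z up, the work surface at z = 0. Lengths are in m, angles in rad, forces in N, time in s.
With the tool pointing down it reaches from about 0.25 to 0.775 m from the base axis. Payload 4 kg.
Tool frame: the origin (TCP) lies on the centre line of the jaws, within the pads' length; the fingertips stand 17 mm ahead of it and the grasp point (between the pads) lies 2 mm behind it; z points along the fingers, y is the line along which they close (so a half turn about z gives the same grasp; the last joint's range is limited). The gripper opens to 94 mm and grips with 3 to 60 N. Pads are 16 mm wide; open, the fingers measure 119 mm over their backs; the gripper's body (75 mm by 177 mm) begins 78 mm behind the grasp point.
Start: joints at [-1.266, 0.087, 1.371, -0, 1.684, -0.103], TCP at [0.218, -0.505, 0.223] pointing down, gripper open.
Joint ranges: [-3.1, 3.1], [-0.76, 2.03], [0.27, 2.55], [-1.08, 4.22], [0.17, 2.65], [-2.57, 2.57]. Speed limits (rad/s): [2.79, 2.79, 3.14, 3.14, 3.14, 3.14].

## Interface

Orientations are given as [roll, pitch, yaw] about the fixed x, y, z axes, in that order (R = Rz(yaw) Ry(pitch) Rx(roll)).
In Python, from bench import robot gives the robot as it stands.
- The arm moves only by the tool servo_tool, never from a script. Its argument "plan" is a list of rows, each a list of 7 numbers: the shift along the tool's x, y, z normalised to -1 to 1, where 1 is 0.1 m, then the turn, a rotation vector about the tool's x, y, z normalised to -1 to 1, where 1 is pi/2 rad, then the finger opening in mm, from 0 to 94. In form: [[x, y, z, ax, ay, az, gripper], ...]. A call has 1 to 12 rows; each row is the pose to reach, as a shift and turn from the pose commanded when the call began, along the tool's axes at that moment; what a row does not reach only later rows make up. A row lasts 1/12 s, in which the tool goes at most 41.7 mm and 7.16 degrees, less where a joint would pass 70% of its speed; a pose out of reach is approached as far as the arm can. A call with a number of a shift or a turn outside -1 to 1 is refused whole. A call with a gripper value outside its range is refused whole. The fingers move at their own pace and stop on an object; the grip force is fixed at half the most. Time passes only in rows, so rows that repeat a pose let the fingers close. It gives the time, the measured TCP pose, the force, the opening and the grip force at its end, in the units of the state.
- robot.get_obs(): the state, without advancing time (a new reading comes with each control period).
- robot.snapshot(name): name is "scene" or "top"; returns the picture (420x560x3 uint8, red, green, blue); there is no depth.
- robot.camera_params(name): a dict with "camera_matrix" (3x3 intrinsics, pixels), "distortion" ([k1, k2, p1, p2, k3] as OpenCV has them; the pictures are not rectified), "rvec" (rotation vector, rad) and "tvec" (3), from world to camera coordinates, as OpenCV has them. Camera axes: x right, y down, z forward; pixel columns grow to the right and rows downward; lengths in m; the calibration is good to about 2 mm. A picture is of the moment at which its call begins. camera_params takes no time and is no camera call.
- robot.close_job(): hands the job in; it is judged then, once.
Trained networks look in the newest picture that a camera, given by its name, has taken for a name from the list of things; names that differ only in an ending like _2 or _b are one class to them, and where a whole thing is asked for, a point or a joint stands for the part that bears it (a point fixed in the world has none). Each returns a list of dicts, best first, with "conf" (0 to 1); they miss things now and then, are a little off and sometimes report something else, mostly with a low value. They report only what shows in the picture. A call takes as long as a camera call. They do not tell look-alikes from the thing itself.
- robot.find_in(thing, camera): "extent" ([centre column, centre row, width, height] in pixels, round what is visible of it).
The state is a dict: "time": time; "joint_positions": joint angles; "qvel": joint speeds; "joint_torque": joint torques, N m; "tool_pos": TCP position; "ee_rot": TCP orientation; "wrist_force": force on the tool from outside, world axes, zero at the start; "wrist_torque": the same for the moment, N m; "width": finger opening in m; "finger_force": force on a finger pad.
Only numpy, scipy, OpenCV 4.12 (cv2) and the standard library are available. Lean on these libraries where they do the work, as an engineer would, in place of code of your own. Each camera call takes 0.05 s, during which the arm holds its last target. There are 200 camera calls.

## Working session

There is one attempt and no reset: what is moved stays moved. The work goes in short steps, Python scripts to look and compute and a tool call to move; the robot and the scene stay as the last step left them, time stands still between calls to the robot, and variables do not carry over. Pictures are saved under pics/ and viewed, at most 10 in all, crops included, and the job is handed in when it is done.

Besides the shell and the picture viewer there is one more tool, called as name(argument=value, ...), one argument or row to a line, values as JSON. servo_tool: Moves the arm, as the interface text tells. Scaled input: -1 to 1 covers 0.1 m each way for a shift and pi/2 rad each way for a turn. Its arguments: {"type":"object","properties":{"plan":{"type":"array","items":{"type":"array","items":{"type":"number"}}}},"required":["plan"]}

```bash
mkdir -p pics; cat > h.py <<'E'
import numpy as np, cv2
from bench import robot
def cam(n):
    p=robot.camera_params(n); return [np.array(p[k],float) for k in("camera_matrix","distortion","rvec","tvec")]
def px2w(n,uv,z):
    K,D,r,t=cam(n); R=cv2.Rodrigues(r)[0]; t=t.reshape(3)
    q=cv2.undistortPoints(np.array(uv,float).reshape(-1,1,2),K,D).reshape(-1,2)
    d=np.c_[q,np.ones(len(q))]@R; c=-R.T@t
    z=np.broadcast_to(z,len(q))
    return c+d*((z-c[2])/d[:,2])[:,None]
def w2px(n,X):
    K,D,r,t=cam(n); return cv2.projectPoints(np.array(X,float).reshape(-1,1,3),r,t,K,D)[0].reshape(-1,2)
def snap(n,f,box=None,s=1):
    im=robot.snapshot(n)[:,:,::-1]
    if box: im=im[box[1]:box[3],box[0]:box[2]]
    cv2.imwrite('pics/'+f,cv2.resize(im,None,fx=s,fy=s,interpolation=cv2.INTER_CUBIC))
E
python3 - <<'E'
from h import *
for n in("top","scene"):
    snap(n,n+'0.png',s=1.42)
    K,D,r,t=cam(n); print(n,-cv2.Rodrigues(r)[0].T@t.reshape(3),K[0,0])
    for th in("bay","neighbour","carrier","block","toggle","toggle_handle","tub","jar","dishes","carrier_bar"):
        print(th,[(np.round(d['extent']).tolist(),round(d['conf'],2)) for d in robot.find_in(th,n)[:4]])
o=robot.get_obs(); print(o['time'],o['tool_pos'],o['ee_rot'],o['wrist_force'])
E
```

```text
top [ 0.40237187 -0.02610408  1.09629836] 381.3324070518373
bay [([193.0, 242.0, 58.0, 109.0], 0.97)]
neighbour [([148.0, 235.0, 60.0, 114.0], 0.95), ([373.0, 242.0, 60.0, 71.0], 0.75)]
carrier [([374.0, 241.0, 62.0, 72.0], 0.57)]
block [([290.0, 246.0, 44.0, 39.0], 0.7)]
toggle [([280.0, 239.0, 12.0, 29.0], 0.75), ([330.0, 291.0, 24.0, 19.0], 0.64), ([261.0, 284.0, 24.0, 14.0], 0.57), ([375.0, 240.0, 58.0, 74.0], 0.56)]
toggle_handle [([331.0, 290.0, 24.0, 21.0], 0.78), ([248.0, 212.0, 23.0, 15.0], 0.6), ([260.0, 287.0, 19.0, 13.0], 0.59), ([281.0, 241.0, 11.0, 28.0], 0.51)]
tub []
jar [([310.0, 177.0, 22.0, 21.0], 0.93)]
dishes [([272.0, 148.0, 31.0, 33.0], 0.55)]
carrier_bar [([372.0, 239.0, 59.0, 72.0], 0.95)]
scene [ 1.39477449 -0.17434939  0.61225283] 438.97160613609947
bay [([368.0, 185.0, 73.0, 57.0], 0.59)]
neighbour [([418.0, 183.0, 77.0, 66.0], 0.94)]
carrier [([168.0, 218.0, 69.0, 85.0], 0.84)]
block [([262.0, 220.0, 49.0, 32.0], 0.87)]
toggle [([221.0, 187.0, 20.0, 32.0], 0.93), ([288.0, 183.0, 21.0, 35.0], 0.87), ([275.0, 198.0, 18.0, 40.0], 0.76), ([317.0, 226.0, 27.0, 40.0], 0.61)]
toggle_handle [([219.0, 187.0, 25.0, 35.0], 0.97), ([289.0, 182.0, 25.0, 39.0], 0.77), ([316.0, 224.0, 32.0, 38.0], 0.75), ([273.0, 197.0, 13.0, 43.0], 0.63)]
tub [([183.0, 284.0, 69.0, 66.0], 0.74)]
jar [([245.0, 274.0, 28.0, 35.0], 0.56)]
dishes [([308.0, 297.0, 50.0, 43.0], 0.75)]
carrier_bar [([166.0, 217.0, 68.0, 82.0], 0.59)]
1.1 [ 0.21813816 -0.5049057   0.22249637] [3.14151046e+00 8.46782554e-06 4.07798066e-01] [ 0.11971685 -0.91072755 -0.48081681]
```

View pics/top0.png

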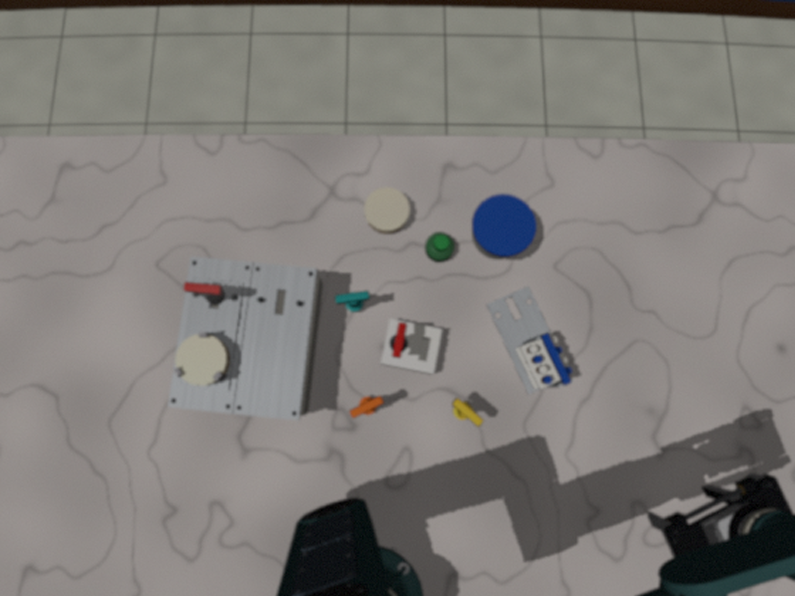

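View pics/scene0.png

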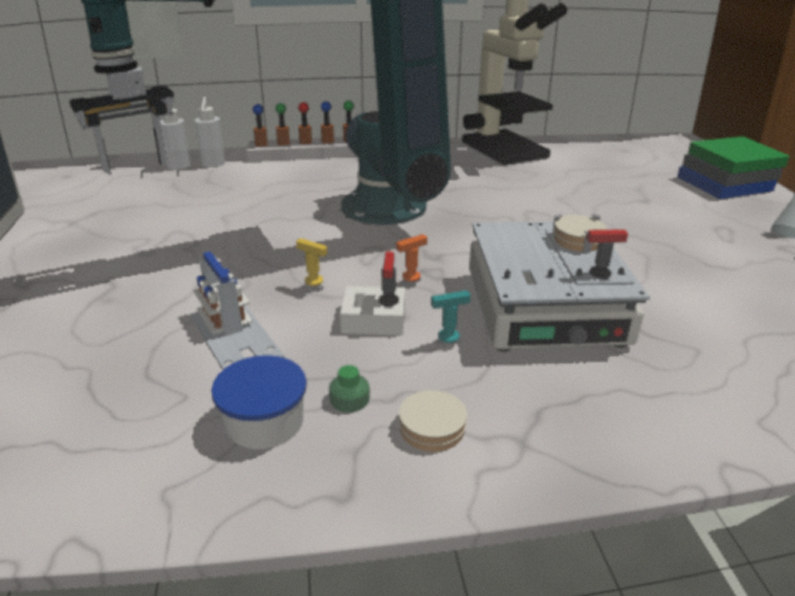

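The top view shows the shaker at left, with its free bay as the right half (slot at about (197,212), pins at about (184,211) and (211,213) in raw pixels). The block is at about (290,243) with the red handle at (281,240). The carrier is at about (373,240), with its free end pointing up-left. The scene view agrees. Next I take enlarged crops.

```bash
python3 - <<'E'
from h import *
im=robot.snapshot("top")[:,:,::-1].copy()
def c(x0,y0,x1,y1,s): return cv2.resize(im[y0:y1,x0:x1],None,fx=s,fy=s,interpolation=cv2.INTER_CUBIC)
cv2.imwrite('pics/bay.png',c(112,178,252,298,5))
a=c(338,198,408,282,6); b=c(262,218,318,268,6)
b=cv2.copyMakeBorder(b,0,a.shape[0]-b.shape[0],0,0,cv2.BORDER_CONSTANT)
cv2.imwrite('pics/cb.png',np.hstack([a,b]))
E
```

```text
(no output)
```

View pics/bay.png

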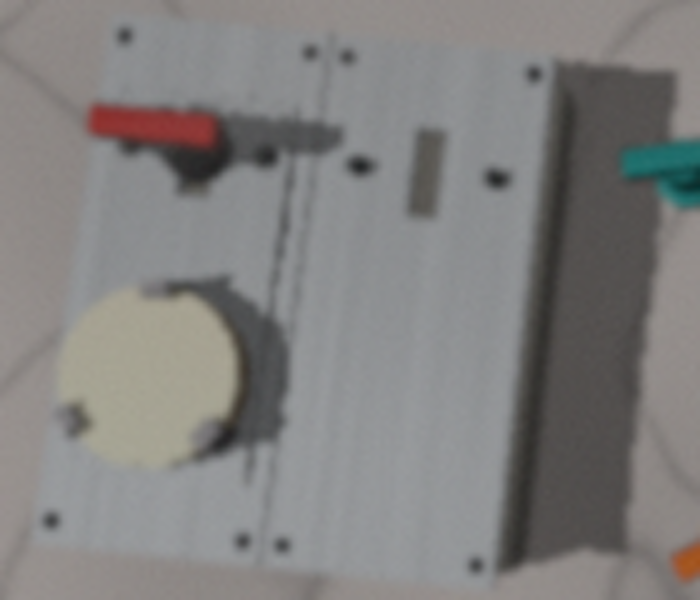

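View pics/cb.png

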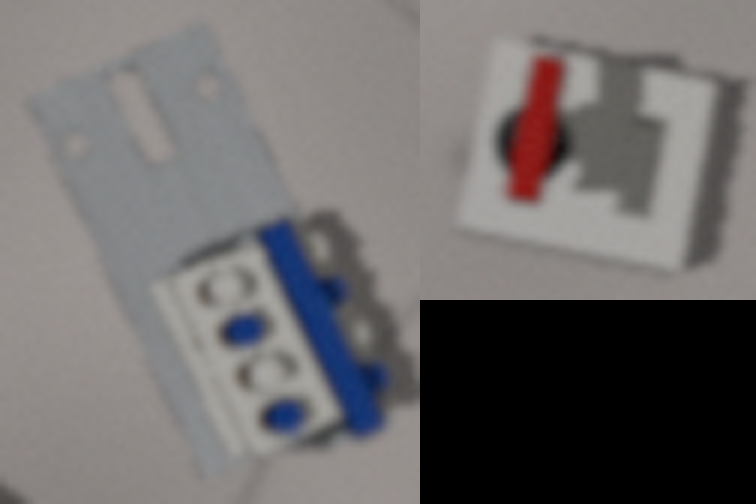

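The bay crop shows the slot centred at (428,172), the pins at (361,166) and (497,179), and the four screws. The second crop shows the carrier's holes at (77,145) and (209,87), its slot at (141,115) and the blue bar from (276,226) to (362,423). The red handle is centred at about (536,129). I'll fit poses to these.

```bash
cat >> h.py <<'E'
from scipy.optimize import least_squares
def fit(n,pts,px,z0,x0,free=None):
    pts=np.array(pts,float);px=np.array(px,float)
    def P(p):
        c,s=np.cos(p[2]),np.sin(p[2]); q=pts@np.array([[c,s,0],[-s,c,0],[0,0,1]])+[p[0],p[1],z0]; return q
    f=lambda p:(w2px(n,P(p))-px).ravel()
    r=least_squares(f,x0,x_scale=[.01,.01,.1]); return r.x, r.fun.reshape(-1,2)
E
python3 - <<'E'
from h import *
C=lambda l,s,x,y:(np.array(l,float)+.5)/s-.5+[x,y]
bp=C([(428,172),(361,166),(497,179)],5,112,178)
scr=C([(347,57),(534,74),(282,545),(475,566)],5,112,178)
W=px2w("top",scr,.11); print("screws",W.round(4).tolist(), W.mean(0))
W2=px2w("top",bp,[.11,.117,.117]);print("slot,pins",W2.round(4).tolist())
edge=C([(555,60),(493,582),(333,40),(265,560)],5,112,178); print("edges",px2w("top",edge,.11).round(4).tolist())
ctr=W.mean(0)
x,r=fit("top",[(.07,0,0),(.07,.036,.007),(.07,-.036,.007),],bp,.11,[ctr[0],ctr[1],0]);print("bay",x,r.round(2).tolist())
sx=(np.linalg.norm(W[0]-W[2])+np.linalg.norm(W[1]-W[3]))/4; sy=(np.linalg.norm(W[0]-W[1])+np.linalg.norm(W[2]-W[3]))/4; print(sx,sy)
x,r=fit("top",[(.07,0,0),(.07,.036,.007),(.07,-.036,.007),(sx,sy,0),(sx,-sy,0),(-sx,sy,0),(-sx,-sy,0)],np.r_[bp,scr],.11,x);print("bay",x,r.round(2).tolist())
cp=C([(141,115),(77,145),(209,87),(30,100),(205,25),(276,226),(362,423)],6,338,198)
x,r=fit("top",[(.07,0,.004),(.07,.036,.004),(.07,-.036,.004),(.1,.048,.004),(.1,-.048,.004),(-.001,0,.117),(-.099,0,.117)],cp,0,[.4,-.26,.4]);print("carrier",x,r.round(2).tolist())
tp=C([(113,58),(143,60),(120,200),(88,197)],6,262,218)
x,r=fit("top",[(.032,.008,.095),(.032,-.008,.095),(-.032,-.008,.095),(-.032,.008,.095)],tp,.025,[.4,0,0]);print("toggle",x,r.round(2).tolist())
bk=C([(70,38),(300,82),(265,268),(40,225)],6,262,218)
x,r=fit("top",[(.045,.0525,.04),(.045,-.0525,.04),(-.045,-.0525,.04),(-.045,.0525,.04)],bk,0,[.4,0,0]);c,s=np.cos(x[2]),np.sin(x[2]);print("block",x,r.round(2).tolist(),"tog:",x[0]-s*.026,x[1]+c*.026)
E
```

```text
screws [[0.6232, 0.2114, 0.11], [0.6146, 0.1119, 0.11], [0.3686, 0.2344, 0.11], [0.3589, 0.1354, 0.11]] [0.49134043 0.17327809 0.11      ]
slot,pins [[0.5618, 0.1661, 0.11], [0.5636, 0.1999, 0.117], [0.5572, 0.1287, 0.117]]
edges [[0.6222, 0.101, 0.11], [0.351, 0.126, 0.11], [0.6324, 0.2193, 0.11], [0.361, 0.2428, 0.11]]
bay [ 0.49116277  0.17122381 -0.09043342] [[0.46, 0.35], [-0.32, -0.19], [-0.13, -0.16]]
0.1281008603708336 0.04982831750142082
bay [ 0.49127385  0.17249741 -0.09388408] [[0.07, 0.32], [-0.71, -0.27], [-0.53, -0.15], [0.49, -0.08], [0.4, 0.17], [0.1, 0.08], [0.19, -0.05]]
carrier [ 0.50388082 -0.31793048  0.40534539] [[0.2, -0.12], [-0.29, -0.35], [-0.04, -0.2], [-0.47, -0.67], [-0.04, -0.74], [-0.61, -0.19], [1.2, 1.97]]
toggle [ 0.49134563 -0.05315988 -0.16342476] [[-0.51, -0.99], [0.61, -0.29], [0.37, 0.9], [-0.47, 0.35]]
block [ 0.48749978 -0.07978847 -0.18008154] [[0.84, -0.17], [-0.5, -0.61], [-0.19, 0.31], [-0.15, 0.46]] tog: 0.49215663241567004 -0.054208913805814954
```

```bash
cat >> h.py <<'E'
from scipy.spatial.transform import Rotation as Ro
def go(g,yaw,o=None):
    o=o or robot.get_obs(); R=Ro.from_euler('xyz',o['ee_rot']); G=Ro.from_euler('xyz',[np.pi,0,yaw])
    d=R.inv().apply(np.array(g)-o['tool_pos'])/.1; t=(R.inv()*G).as_rotvec()/(np.pi/2)
    print("t%.2f"%o['time'],np.round(o['tool_pos'],4),np.round(o['ee_rot'],4),"F",np.round(o['wrist_force'],1),"w%.4f f%.1f"%(o['width'],o['finger_force']),"-> shift",d.round(3),"turn",t.round(4))
E
python3 -c "
from h import *
go([.4699,-.3325,.22],.405)"
```

```text
t1.15 [ 0.2181 -0.5049  0.2225] [ 3.1415 -0.      0.4078] F [-0.6  0.2 -0.1] w0.0942 f0.0 -> shift [ 2.995 -0.584  0.025] turn [ 0.0001 -0.      0.0018]
```

servo_tool(
  plan=[
    [0.33, -0.07, 0, 0, 0, 0, 60],
    [0.67, -0.13, 0, 0, 0, 0, 60],
    [1, -0.2, 0, 0, 0, 0, 60],
  ],
)

```text
time: 1.4
tool_pos: [0.3026, -0.4465, 0.2224]
ee_rot: [3.141, -0.0, 0.406]
wrist_force: [-0.0, 0.3, -0.3]
width: 0.0775
finger_force: 0.0
```

servo_tool(
  plan=[
    [0.33, -0.07, 0, 0, 0, 0, 60],
    [0.67, -0.13, 0, 0, 0, 0, 60],
    [1, -0.2, 0, 0, 0, 0, 60],
  ],
)

```text
time: 1.65
tool_pos: [0.3871, -0.3879, 0.2227]
ee_rot: [3.141, -0.0, 0.408]
wrist_force: [0.7, 0.3, -0.1]
width: 0.0609
finger_force: 0.0
```

servo_tool(
  plan=[
    [0.33, -0.07, 0, 0, 0, 0, 60],
    [0.67, -0.13, 0, 0, 0, 0, 60],
    [1, -0.184, 0.025, 0, 0, 0, 60],
    [1, -0.184, 0.025, 0, 0, 0, 60],
  ],
)

```text
time: 1.98
tool_pos: [0.4744, -0.3285, 0.2192]
ee_rot: [-3.14, -0.003, 0.414]
wrist_force: [-0.9, -0.5, 1.2]
width: 0.0601
finger_force: 0.0
```

```bash
python3 -c "
from h import *
go([.4699,-.3325,.108],.405)
import cv2
a=robot.snapshot('scene')[140:300,90:290,::-1]; cv2.imwrite('pics/s1.png',cv2.resize(a,None,fx=4,fy=3.75,interpolation=2))"
```

```text
t1.98 [ 0.4744 -0.3285  0.2192] [-3.140e+00 -2.600e-03  4.144e-01] F [-0.9 -0.5  1.2] w0.0601 f0.0 -> shift [-0.06   0.021  1.112] turn [-0.001  -0.0017  0.006 ]
```

View pics/s1.png

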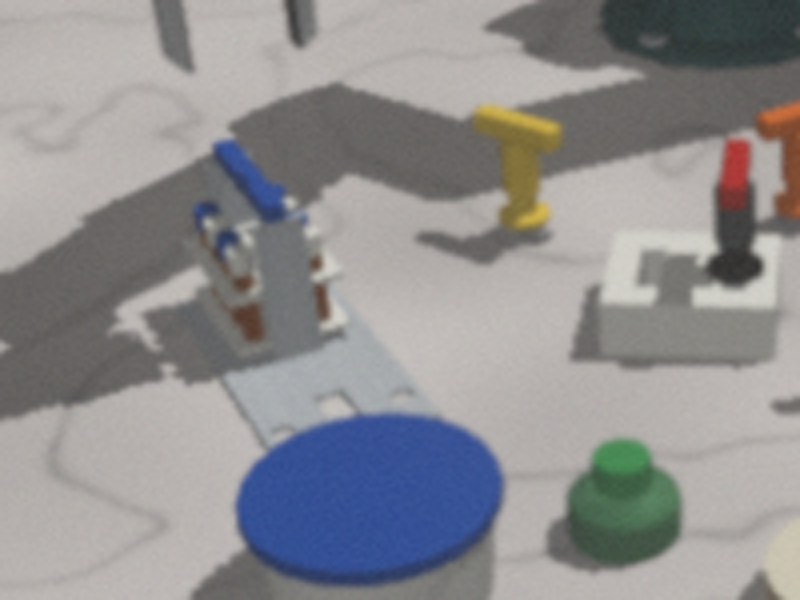

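Scene view: the open fingers (around (175,40) and (300,20) in the crop) straddle the line to the blue bar (250,180), and everything else is undisturbed. I descend in two moves and grip.

servo_tool(
  plan=[
    [0, 0, 0.25, 0, 0, 0, 60],
    [0, 0, 0.5, 0, 0, 0, 60],
    [0, 0, 0.75, 0, 0, 0, 60],
    [0, 0, 0.9, 0, 0, 0, 60],
    [0, 0, 0.9, 0, 0, 0, 60],
    [0, 0, 0.9, 0, 0, 0, 60],
  ],
)

```text
time: 2.53
tool_pos: [0.4692, -0.3327, 0.1293]
ee_rot: [-3.14, 0.001, 0.407]
wrist_force: [1.4, -0.2, 1.1]
width: 0.0602
finger_force: 0.0
```

```bash
python3 -c "
from h import *
go([.4699,-.3325,.108],.405)"
```

```text
t2.53 [ 0.4692 -0.3327  0.1293] [-3.1399e+00  1.3000e-03  4.0660e-01] F [ 1.4 -0.2  1.1] w0.0602 f0.0 -> shift [0.008 0.001 0.213] turn [-0.0011  0.0008  0.001 ]
```

servo_tool(
  plan=[
    [0, 0, 0.11, 0, 0, 0, 60],
    [0, 0, 0.22, 0, 0, 0, 60],
    [0, 0, 0.22, 0, 0, 0, 60],
    [0, 0, 0.22, 0, 0, 0, 0],
    [0, 0, 0.22, 0, 0, 0, 0],
    [0, 0, 0.22, 0, 0, 0, 0],
    [0, 0, 0.22, 0, 0, 0, 0],
    [0, 0, 0.22, 0, 0, 0, 0],
    [0, 0, 0.22, 0, 0, 0, 0],
    [0, 0, 0.22, 0, 0, 0, 0],
    [0, 0, 0.22, 0, 0, 0, 0],
  ],
)

```text
time: 3.45
tool_pos: [0.4706, -0.3328, 0.1082]
ee_rot: [3.14, -0.0, 0.408]
wrist_force: [2.6, -3.4, 3.7]
width: 0.0135
finger_force: 30.0
```

servo_tool(
  plan=[
    [0, 0, 0, 0, 0, 0, 0],
    [0, 0, -0.1, 0, 0, 0, 0],
    [0, 0, -0.3, 0, 0, 0, 0],
    [0, 0, -0.5, 0, 0, 0, 0],
    [0, 0, -0.7, 0, 0, 0, 0],
    [0, 0, -0.9, 0, 0, 0, 0],
    [0, 0, -1, 0, 0, 0, 0],
    [0, 0, -1, 0, 0, 0, 0],
  ],
)

```text
time: 4.12
tool_pos: [0.4712, -0.3328, 0.2108]
ee_rot: [3.138, -0.002, 0.408]
wrist_force: [0.2, 0.2, -3.9]
width: 0.014
finger_force: 30.0
```

```bash
python3 -c "
from h import *
c,s=np.cos(-.093),np.sin(-.093)
go([.4913-.037*c,.1727-.037*s,.278],-.093)
"
```

```text
t4.12 [ 0.4712 -0.3328  0.2108] [ 3.1377e+00 -2.1000e-03  4.0790e-01] F [ 0.2  0.2 -3.9] w0.0140 f30.0 -> shift [ 1.867 -4.736 -0.686] turn [ 0.0021 -0.0019  0.3189]
```

servo_tool(
  plan=[
    [0.05, -0.1, -0.15, 0, 0, 0, 0],
    [0.1, -0.3, -0.35, 0, 0, 0, 0],
    [0.2, -0.5, -0.55, 0, 0, 0, 0],
    [0.28, -0.7, -0.7, 0, 0, 0, 0],
    [0.37, -0.95, -0.7, 0, 0, 0, 0],
  ],
)

```text
time: 4.53
tool_pos: [0.4672, -0.2305, 0.28]
ee_rot: [3.138, -0.002, 0.407]
wrist_force: [0.7, 0.1, -3.6]
width: 0.0137
finger_force: 30.0
```

servo_tool(
  plan=[
    [0.09, -0.24, 0, 0, 0, 0.02, 0],
    [0.18, -0.48, 0, 0, 0, 0.04, 0],
    [0.28, -0.71, 0, 0, 0, 0.06, 0],
    [0.37, -0.95, 0, 0, 0, 0.08, 0],
  ],
)

```text
time: 4.87
tool_pos: [0.462, -0.127, 0.2758]
ee_rot: [-3.139, 0.003, 0.28]
wrist_force: [-0.1, -0.3, -4.1]
width: 0.0135
finger_force: 30.0
```

```bash
python3 -c "
from h import *
c,s=np.cos(-.093),np.sin(-.093)
go([.4913-.037*c,.1727-.037*s,.278],-.093)
"
```

```text
t4.87 [ 0.462  -0.127   0.2758] [-3.1391e+00  3.0000e-03  2.8040e-01] F [-0.1 -0.3 -4.1] w0.0135 f30.0 -> shift [ 0.766 -2.934 -0.017] turn [-0.0012  0.0022  0.2377]
```

servo_tool(
  plan=[
    [0.06, -0.24, 0, 0, 0, 0, 0],
    [0.13, -0.49, 0, 0, 0, 0, 0],
    [0.19, -0.73, 0, 0, 0, 0, 0],
    [0.26, -0.98, 0, 0, 0, 0, 0],
  ],
)

```text
time: 5.2
tool_pos: [0.4595, -0.0259, 0.2759]
ee_rot: [-3.14, 0.004, 0.282]
wrist_force: [1.0, 0.6, -4.9]
width: 0.0137
finger_force: 30.0
```

servo_tool(
  plan=[
    [0.06, -0.24, 0, 0, 0, 0, 0],
    [0.13, -0.49, 0, 0, 0, 0, 0],
    [0.19, -0.73, 0, 0, 0, 0, 0],
    [0.26, -0.98, 0, 0, 0, 0, 0],
  ],
)

```text
time: 5.53
tool_pos: [0.4571, 0.0753, 0.2759]
ee_rot: [-3.141, 0.004, 0.282]
wrist_force: [0.8, 0.3, -4.0]
width: 0.0137
finger_force: 30.0
```

servo_tool(
  plan=[
    [0.06, -0.24, 0, 0, 0, 0.05, 0],
    [0.13, -0.49, 0, 0, 0, 0.1, 0],
    [0.19, -0.73, 0, 0, 0, 0.15, 0],
    [0.25, -0.97, 0, 0, 0, 0.2, 0],
    [0.25, -0.97, 0, 0, 0, 0.238, 0],
    [0.25, -0.97, 0, 0, 0, 0.238, 0],
    [0.25, -0.97, 0, 0, 0, 0.238, 0],
    [0.25, -0.97, 0, 0, 0, 0.238, 0],
  ],
)

```text
time: 6.2
tool_pos: [0.455, 0.1737, 0.2769]
ee_rot: [3.141, 0.002, -0.091]
wrist_force: [-0.5, -0.1, -3.9]
width: 0.0137
finger_force: 30.0
```

```bash
python3 -c "
from h import *
c,s=np.cos(-.093),np.sin(-.093)
go([.4913-.037*c,.1727-.037*s,.243],-.093)
im=robot.snapshot('top')[:,:,::-1]; a=cv2.resize(im[178:298,112:252],None,fx=5,fy=5,interpolation=2);cv2.imwrite('pics/hov.png',a)
"
```

```text
t6.20 [0.455  0.1737 0.2769] [ 3.1405e+00  1.9000e-03 -9.1200e-02] F [-0.5 -0.1 -3.9] w0.0137 f30.0 -> shift [-0.007 -0.024  0.339] turn [0.0007 0.0012 0.0012]
```

View pics/hov.png

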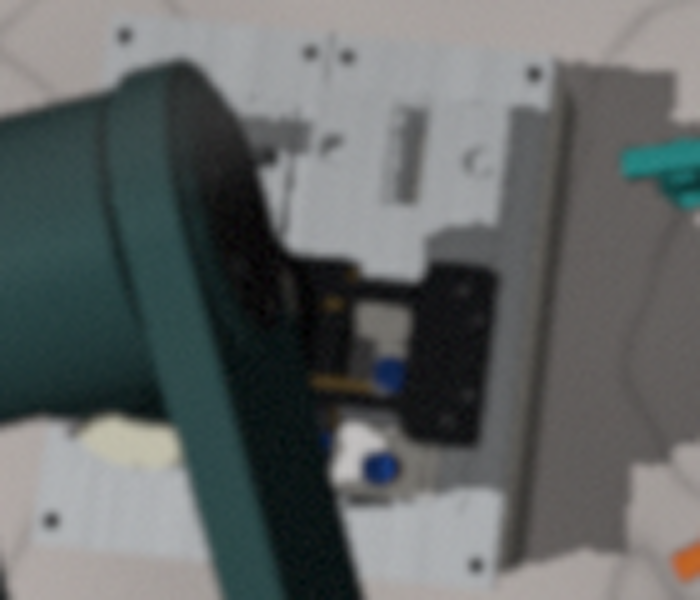

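The hover view shows the plate's slot at about (405,154) and its holes at about (331,146) and (478,161), raised some 60 mm above the bay. I'll compare this fitted pose with the bay's.

```bash
python3 - <<'E'
from h import *
C=lambda l,s,x,y:(np.array(l,float)+.5)/s-.5+[x,y]
zc=.2769-.108
x,r=fit("top",[(.07,0,.004),(.07,.036,.004),(.07,-.036,.004)],C([(405,154),(331,146),(478,161)],5,112,178),zc,[.49,.17,-.09]);print("carrier",x,r.round(2).tolist())
c,s=np.cos(-.0912),np.sin(-.0912);print("expected from tool",.455+.037*c,.1737+.037*s)
K=[ .4706,-.3328,.408]; c,s=np.cos(K[2]),np.sin(K[2])
print("grasp offset from first fit", np.array([[c,s],[-s,c]])@(np.array([.50388,-.31793])-K[:2]))
# scene estimate
im=robot.snapshot('scene')[:,:,::-1]; u=w2px('scene',[[.5611,.166,.11],[.5611,.166,.173]]);print(u)
x0,y0=int(u[0][0])-70,int(u[0][1])-70
cv2.imwrite('pics/hovs.png',cv2.resize(im[y0:y0+120,x0:x0+140],None,fx=5,fy=5,interpolation=2));print(x0,y0)
E
```

```text
carrier [ 0.49102316  0.17246365 -0.09620604] [[-0.08, -0.07], [0.26, 0.06], [-0.18, 0.0]]
expected from tool 0.49184623398263955 0.17033027578330498
grasp offset from first fit [0.03644829 0.00044477]
[[371.1837878  194.35712933]
 [374.33994444 169.97184513]]
301 124
```

View pics/hovs.png

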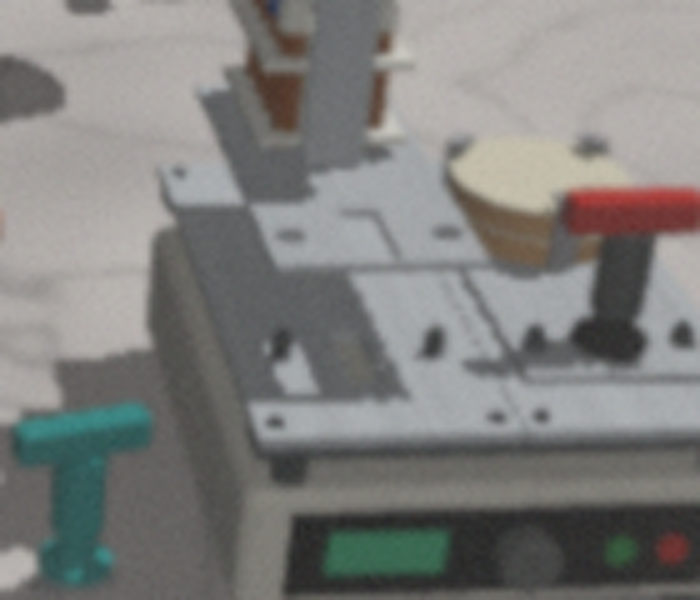

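Scene crop: the pins' mid-heights are at about (281,346) and (433,342), and the plate holes are at about (291,236) and (447,233). I compare both views.

```bash
python3 - <<'E'
from h import *
C=lambda l,s,x,y:(np.array(l,float)+.5)/s-.5+[x,y]
p=px2w('scene',C([(281,346),(433,342)],5,301,124),.117); h=px2w('scene',C([(291,236),(447,233)],5,301,124),.173)
print("scene pins",p.round(4).tolist(),p.mean(0),"holes",h.round(4).tolist(),h.mean(0))
# top: predicted pins if bay = (x,y,yaw)
p=px2w('top',C([(361,166),(497,179)],5,112,178),.117);h=px2w('top',C([(331,146),(478,161)],5,112,178),.173)
print("top pins",p.mean(0),"holes",h.mean(0))
for z in(.17,.173,.176):print(z,px2w('scene',C([(291,236),(447,233)],5,301,124),z).mean(0)[:2],px2w('top',C([(331,146),(478,161)],5,112,178),z).mean(0)[:2])
E
```

```text
scene pins [[0.5614, 0.1305, 0.117], [0.5672, 0.202, 0.117]] [0.56428761 0.16623926 0.117     ] holes [[0.5606, 0.1298, 0.173], [0.5666, 0.2011, 0.173]] [0.56362987 0.16544835 0.173     ]
top pins [0.56041689 0.16429066 0.117     ] holes [0.56076908 0.16582534 0.173     ]
0.17 [0.55795334 0.1677691 ] [0.56128374 0.16644896]
0.173 [0.56362987 0.16544835] [0.56076908 0.16582534]
0.176 [0.56930641 0.16312761] [0.56025441 0.16520172]
```

Both views put the holes within about 1 mm of the pins, so I descend straight.

servo_tool(
  plan=[
    [0, 0, 0.15, 0, 0, 0, 0],
    [0, 0, 0.3, 0, 0, 0, 0],
    [0, 0, 0.4, 0, 0, 0, 0],
    [0, 0, 0.4, 0, 0, 0, 0],
    [0, 0, 0.4, 0, 0, 0, 0],
    [0, 0, 0.4, 0, 0, 0, 0],
  ],
)

```text
time: 6.8
tool_pos: [0.4557, 0.1742, 0.2388]
ee_rot: [-3.141, -0.001, -0.092]
wrist_force: [0.3, 0.3, -3.8]
width: 0.0138
finger_force: 30.0
```

servo_tool(
  plan=[
    [0, 0, 0.04, 0, 0, 0, 0],
    [0, 0, 0.07, 0, 0, 0, 0],
    [0, 0, 0.1, 0, 0, 0, 0],
    [0, 0, 0.1, 0, 0, 0, 0],
    [0, 0, 0.1, 0, 0, 0, 0],
  ],
)

```text
time: 7.22
tool_pos: [0.4552, 0.1743, 0.2277]
ee_rot: [3.141, 0.001, -0.092]
wrist_force: [-0.0, 0.0, -4.9]
width: 0.0137
finger_force: 30.0
```

servo_tool(
  plan=[
    [0, 0, 0.02, 0, 0, 0, 0],
    [0, 0, 0.04, 0, 0, 0, 0],
    [0, 0, 0.06, 0, 0, 0, 0],
    [0, 0, 0.07, 0, 0, 0, 0],
    [0, 0, 0.08, 0, 0, 0, 0],
    [0, 0, 0.09, 0, 0, 0, 0],
    [0, 0, 0.09, 0, 0, 0, 0],
  ],
)

```text
time: 7.8
tool_pos: [0.4552, 0.1743, 0.2187]
ee_rot: [3.141, 0.0, -0.092]
wrist_force: [-0.6, 0.3, -3.9]
width: 0.014
finger_force: 30.0
```

servo_tool(
  plan=[
    [0, 0, 0.01, 0, 0, 0, 0],
    [0, 0, 0.02, 0, 0, 0, 0],
    [0, 0, 0.02, 0, 0, 0, 0],
    [0, 0, 0.02, 0, 0, 0, 0],
  ],
)

```text
time: 8.13
tool_pos: [0.4555, 0.1747, 0.2182]
ee_rot: [-3.141, -0.001, -0.091]
wrist_force: [-1.7, 1.1, 1.4]
width: 0.0137
finger_force: 30.0
```

Contact came exactly at the expected height, with the load taken over. Now I release and rise.

servo_tool(
  plan=[
    [0, 0, 0, 0, 0, 0, 14],
    [0, 0, 0, 0, 0, 0, 18],
    [0, 0, 0, 0, 0, 0, 30],
    [0, 0, 0, 0, 0, 0, 40],
    [0, 0, 0, 0, 0, 0, 40],
    [0, 0, 0, 0, 0, 0, 40],
    [0, 0, -0.2, 0, 0, 0, 40],
    [0, 0, -0.5, 0, 0, 0, 40],
    [0, 0, -0.8, 0, 0, 0, 40],
    [0, 0, -0.8, 0, 0, 0, 40],
  ],
)

```text
time: 8.97
tool_pos: [0.4575, 0.1747, 0.3038]
ee_rot: [-3.138, -0.011, -0.092]
wrist_force: [0.3, -0.3, 0.8]
width: 0.0398
finger_force: 0.0
```

```bash
python3 -c "
from h import *
go([.4915,-.0535,.235],-.165)
"
```

```text
t8.97 [0.4575 0.1747 0.3038] [-3.1379 -0.0112 -0.0919] F [ 0.3 -0.3  0.8] w0.0398 f0.0 -> shift [0.54  2.244 0.685] turn [-0.0026 -0.0071  0.0465]
```

servo_tool(
  plan=[
    [0.06, 0.25, 0, 0, 0, 0, 40],
    [0.12, 0.5, 0, 0, 0, 0, 40],
    [0.18, 0.75, 0, 0, 0, 0, 40],
    [0.24, 1, 0, 0, 0, 0, 40],
  ],
)

```text
time: 9.3
tool_pos: [0.47, 0.0715, 0.2964]
ee_rot: [3.141, 0.0, -0.091]
wrist_force: [-0.1, -0.3, 0.3]
width: 0.0401
finger_force: 0.0
```

servo_tool(
  plan=[
    [0.06, 0.25, 0, 0, 0, 0.01, 40],
    [0.12, 0.5, 0, 0, 0, 0.02, 40],
    [0.18, 0.75, 0, 0, 0, 0.03, 40],
    [0.24, 1, 0, 0, 0, 0.0465, 40],
    [0.24, 1, 0, 0, 0, 0.0465, 40],
    [0.24, 1, 0, 0, 0, 0.0465, 40],
  ],
)

```text
time: 9.8
tool_pos: [0.4847, -0.0301, 0.2962]
ee_rot: [-3.141, 0.001, -0.167]
wrist_force: [-0.1, 0.3, -0.2]
width: 0.0396
finger_force: 0.0
```

```bash
python3 -c "
from h import *
go([.4915,-.0535,.150],-.165)
im=robot.snapshot('top')[:,:,::-1]; a=cv2.resize(im[178:278,132:232],None,fx=5,fy=5,interpolation=2)
im=robot.snapshot('scene')[:,:,::-1]; b=cv2.resize(im[150:250,300:360],None,fx=5,fy=5,interpolation=2); b=cv2.resize(im[140:240,320:380],None,fx=5,fy=5,interpolation=2)
cv2.imwrite('pics/mnt.png',np.hstack([a,b]))
"
```

```text
t9.80 [ 0.4847 -0.0301  0.2962] [-3.1413e+00  1.3000e-03 -1.6700e-01] F [-0.1  0.3 -0.2] w0.0396 f0.0 -> shift [0.108 0.219 1.461] turn [-0.0002  0.0008 -0.0013]
```

View pics/mnt.png

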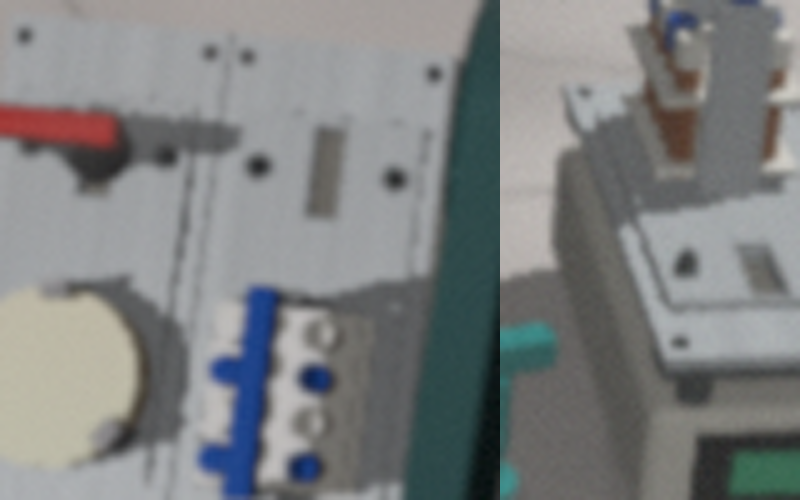

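Mounted: the plate lies flat, with the pins showing through both holes at (258,166) and (395,179) and the slot open at (325,172). Next is the hold-down.

servo_tool(
  plan=[
    [0.05, 0.11, 0.3, 0, 0, 0, 44],
    [0.108, 0.219, 0.6, 0, 0, 0, 44],
    [0.108, 0.219, 0.9, 0, 0, 0, 44],
    [0.108, 0.219, 1, 0, 0, 0, 44],
    [0.108, 0.219, 1, 0, 0, 0, 44],
    [0.108, 0.219, 1, 0, 0, 0, 44],
  ],
)

```text
time: 10.4
tool_pos: [0.492, -0.0517, 0.1976]
ee_rot: [-3.141, -0.0, -0.163]
wrist_force: [0.1, -1.1, 0.2]
width: 0.0442
finger_force: 0.0
```

```bash
python3 -c "
from h import *
go([.4915,-.0535,.123],-.165)
im=robot.snapshot('scene')[:,:,::-1]; u=w2px('scene',[[.4915,-.0535,.12]])[0].astype(int);print(u)
cv2.imwrite('pics/g.png',cv2.resize(im[u[1]-50:u[1]+50,u[0]-60:u[0]+60],None,fx=5,fy=5,interpolation=2))
"
```

```text
t10.40 [ 0.492  -0.0517  0.1976] [-3.1414e+00 -3.0000e-04 -1.6310e-01] F [ 0.1 -1.1  0.2] w0.0442 f0.0 -> shift [-0.002  0.018  0.746] turn [-0.0001 -0.0002  0.0012]
[272 182]
```

View pics/g.png

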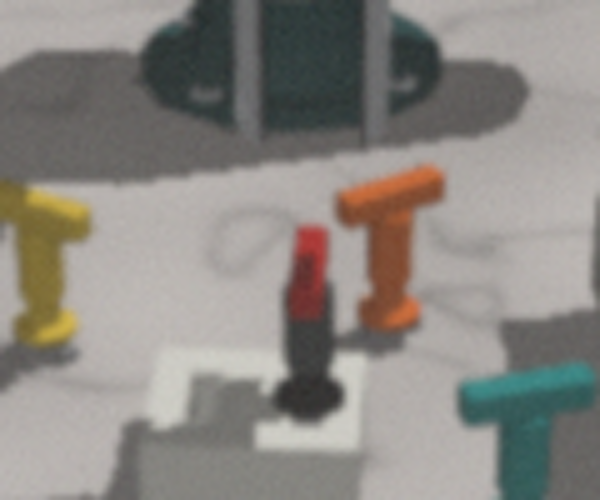

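The fingertips (248 and 375) are centred on the red handle (about 309). I descend and grip.

servo_tool(
  plan=[
    [0, 0.01, 0.2, 0, 0, 0, 44],
    [0, 0.01, 0.4, 0, 0, 0, 44],
    [0, 0.01, 0.55, 0, 0, 0, 44],
    [0, 0.01, 0.65, 0, 0, 0, 44],
    [0, 0.01, 0.7, 0, 0, 0, 44],
    [0, 0.01, 0.7, 0, 0, 0, 44],
  ],
)

```text
time: 10.95
tool_pos: [0.492, -0.0534, 0.1273]
ee_rot: [3.142, -0.001, -0.164]
wrist_force: [-0.6, 0.6, 0.3]
width: 0.0437
finger_force: 0.0
```

```bash
python3 -c "
from h import *
go([.4915,-.0535,.123],-.165)
"
```

```text
t10.95 [ 0.492  -0.0534  0.1273] [ 3.1415e+00 -5.0000e-04 -1.6430e-01] F [-0.6  0.6  0.3] w0.0437 f0.0 -> shift [-0.005  0.001  0.043] turn [ 0.0001 -0.0003  0.0004]
```

servo_tool(
  plan=[
    [0, 0, 0.04, 0, 0, 0, 44],
    [0, 0, 0.04, 0, 0, 0, 44],
    [0, 0, 0.04, 0, 0, 0, 0],
    [0, 0, 0.04, 0, 0, 0, 0],
    [0, 0, 0.04, 0, 0, 0, 0],
    [0, 0, 0.04, 0, 0, 0, 0],
    [0, 0, 0.04, 0, 0, 0, 0],
    [0, 0, 0.04, 0, 0, 0, 0],
    [0, 0, 0.04, 0, 0, 0, 0],
  ],
)

```text
time: 11.7
tool_pos: [0.4918, -0.0537, 0.123]
ee_rot: [3.141, -0.0, -0.165]
wrist_force: [0.3, -0.6, 0.3]
width: 0.0156
finger_force: 29.9
```

servo_tool(
  plan=[
    [0, 0, -0.05, 0, 0, 0, 0],
    [0, 0, -0.25, 0, 0, 0, 0],
    [0, 0, -0.5, 0, 0, 0, 0],
    [0, 0, -0.75, 0, 0, 0, 0],
    [0, 0, -1, 0, 0, 0, 0],
    [0, 0, -1, 0, 0, 0, 0],
    [0, 0, -1, 0, 0, 0, 0],
  ],
)

```text
time: 12.28
tool_pos: [0.4923, -0.0538, 0.224]
ee_rot: [3.141, -0.003, -0.165]
wrist_force: [0.2, -0.3, -3.2]
width: 0.0153
finger_force: 29.9
```

```bash
python3 -c "
from h import *
go([.5613,.1655,.27],-.093)
"
```

```text
t12.28 [ 0.4923 -0.0538  0.224 ] [ 3.1414e+00 -2.9000e-03 -1.6480e-01] F [ 0.2 -0.3 -3.2] w0.0153 f29.9 -> shift [ 0.322 -2.276 -0.459] turn [ 0.0002 -0.0018 -0.0457]
```

servo_tool(
  plan=[
    [0.04, -0.2, -0.2, 0, 0, 0, 0],
    [0.08, -0.45, -0.4, 0, 0, 0, 0],
    [0.12, -0.7, -0.46, 0, 0, 0, 0],
    [0.14, -0.95, -0.46, 0, 0, 0, 0],
  ],
)

```text
time: 12.62
tool_pos: [0.5216, 0.0386, 0.2686]
ee_rot: [3.142, -0.0, -0.166]
wrist_force: [1.1, -0.1, -1.8]
width: 0.0155
finger_force: 29.9
```

servo_tool(
  plan=[
    [0.04, -0.25, 0, 0, 0, 0, 0],
    [0.08, -0.5, 0, 0, 0, 0, 0],
    [0.12, -0.75, 0, 0, 0, 0, 0],
    [0.14, -0.95, 0, 0, 0, 0, 0],
  ],
)

```text
time: 12.95
tool_pos: [0.5499, 0.1309, 0.2653]
ee_rot: [3.14, 0.005, -0.164]
wrist_force: [-0.2, -0.3, -1.5]
width: 0.0155
finger_force: 29.9
```

servo_tool(
  plan=[
    [0.02, -0.2, 0, 0, 0, -0.02, 0],
    [0.042, -0.376, 0, 0, 0, -0.046, 0],
    [0.042, -0.376, 0, 0, 0, -0.046, 0],
    [0.042, -0.376, 0, 0, 0, -0.046, 0],
    [0.042, -0.376, 0, 0, 0, -0.046, 0],
  ],
)

```text
time: 13.37
tool_pos: [0.5601, 0.165, 0.2668]
ee_rot: [3.14, 0.003, -0.093]
wrist_force: [-0.9, -0.4, -1.3]
width: 0.0155
finger_force: 29.9
```

```bash
python3 -c "
from h import *
go([.5613,.1655,.232],-.093)
"
```

```text
t13.37 [0.5601 0.165  0.2668] [ 3.1398  0.0035 -0.0933] F [-0.9 -0.4 -1.3] w0.0155 f29.9 -> shift [ 0.012 -0.007  0.348] turn [ 0.0011  0.0022 -0.0002]
```

servo_tool(
  plan=[
    [0.006, -0.003, 0.15, 0, 0, 0, 0],
    [0.012, -0.006, 0.3, 0, 0, 0, 0],
    [0.012, -0.006, 0.46, 0, 0, 0, 0],
    [0.012, -0.006, 0.46, 0, 0, 0, 0],
    [0.012, -0.006, 0.46, 0, 0, 0, 0],
    [0.012, -0.006, 0.46, 0, 0, 0, 0],
  ],
)

```text
time: 13.87
tool_pos: [0.5622, 0.1654, 0.2237]
ee_rot: [-3.142, -0.001, -0.094]
wrist_force: [0.2, -0.8, -1.4]
width: 0.0156
finger_force: 29.9
```

```bash
python3 - <<'E'
from h import *
go([.5613,.1655,.2115],-.093)
im=robot.snapshot('scene')[:,:,::-1]; a=cv2.resize(im[150:225,325:425],None,fx=6,fy=6,interpolation=2)
cv2.imwrite('pics/ins.png',a)
c,s=np.cos(-.093),np.sin(-.093); S=np.array([.5613,.1655,.114])
R=np.array([[c,-s,0],[s,c,0],[0,0,1]])
pts=np.array([(.02,.0055,.008),(.02,-.0055,.008),(.024,.0085,-.008),(.024,-.0085,-.008)])
o=robot.get_obs()['tool_pos']; off=np.array([o[0]-S[0],o[1]-S[1],0])
print("pred px in crop: head bottom front corners, slot front corners", ((w2px('scene',[S+R@(.018,.004,o[2]-.0975-.114)+off,S+R@(.018,-.004,o[2]-.0975-.114)+off,S+R@(.024,.0085,0),S+R@(.024,-.0085,0)])-[325,150]+.5)*6).round(0).tolist())
E
```

```text
t13.87 [0.5622 0.1654 0.2237] [-3.1416e+00 -9.0000e-04 -9.3700e-02] F [ 0.2 -0.8 -1.4] w0.0156 f29.9 -> shift [-0.009  0.     0.122] turn [-0.     -0.0006 -0.0004]
pred px in crop: head bottom front corners, slot front corners [[307.0, 256.0], [286.0, 256.0], [317.0, 292.0], [273.0, 293.0]]
```

View pics/ins.png

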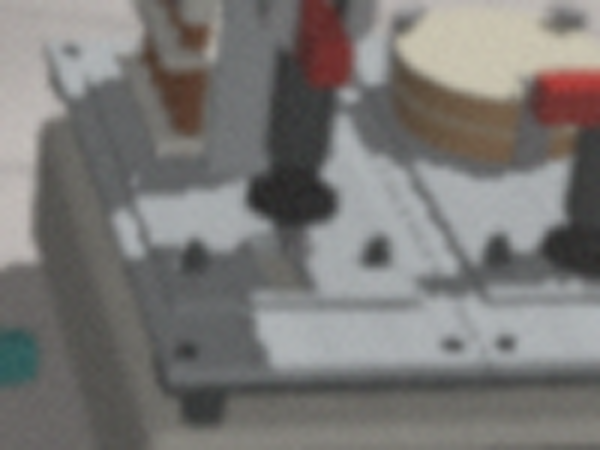

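The head (bottom about (291,256)) hangs over the slot, whose front edge is around (291,291). Head and slot show the same small shift from prediction, so they line up. I lower in steps and watch the force.

servo_tool(
  plan=[
    [-0.005, 0, 0.05, 0, 0, 0, 0],
    [-0.005, 0, 0.09, 0, 0, 0, 0],
    [-0.005, 0, 0.12, 0, 0, 0, 0],
    [-0.005, 0, 0.14, 0, 0, 0, 0],
    [-0.005, 0, 0.14, 0, 0, 0, 0],
    [-0.005, 0, 0.14, 0, 0, 0, 0],
  ],
)

```text
time: 14.42
tool_pos: [0.5614, 0.1662, 0.2087]
ee_rot: [3.141, 0.0, -0.092]
wrist_force: [0.6, -0.5, -1.3]
width: 0.0159
finger_force: 29.9
```

servo_tool(
  plan=[
    [0, 0, 0.03, 0, 0, 0, 0],
    [0, 0, 0.05, 0, 0, 0, 0],
    [0, 0, 0.07, 0, 0, 0, 0],
    [0, 0, 0.07, 0, 0, 0, 0],
    [0, 0, 0.07, 0, 0, 0, 0],
  ],
)

```text
time: 14.83
tool_pos: [0.5614, 0.1661, 0.2017]
ee_rot: [3.141, 0.0, -0.092]
wrist_force: [0.2, 0.4, -2.3]
width: 0.0158
finger_force: 29.9
```

servo_tool(
  plan=[
    [0, 0, 0.02, 0, 0, 0, 0],
    [0, 0, 0.04, 0, 0, 0, 0],
    [0, 0, 0.06, 0, 0, 0, 0],
    [0, 0, 0.07, 0, 0, 0, 0],
    [0, 0, 0.07, 0, 0, 0, 0],
    [0, 0, 0.07, 0, 0, 0, 0],
  ],
)

```text
time: 15.33
tool_pos: [0.5618, 0.1662, 0.1958]
ee_rot: [-3.141, -0.001, -0.092]
wrist_force: [-0.6, 0.1, 2.3]
width: 0.0156
finger_force: 29.9
```

servo_tool(
  plan=[
    [0, 0, 0.02, 0, 0, 0, 0],
    [0, 0, 0.035, 0, 0, 0, 0],
    [0, 0, 0.045, 0, 0, 0, 0],
    [0, 0, 0.045, 0, 0, 0, 0],
    [0, 0, 0.045, 0, 0, 0, 0],
  ],
)

```text
time: 15.75
tool_pos: [0.5619, 0.1662, 0.1923]
ee_rot: [-3.141, -0.002, -0.093]
wrist_force: [-1.0, -0.1, 7.3]
width: 0.0158
finger_force: 29.9
```

servo_tool(
  plan=[
    [0, 0, 0.01, 0, 0, 0, 0],
    [0, 0, 0.01, 0, 0, -0.05, 0],
    [0, 0, 0.01, 0, 0, -0.12, 0],
    [0, 0, 0.01, 0, 0, -0.19, 0],
    [0, 0, 0.01, 0, 0, -0.26, 0],
    [0, 0, 0.01, 0, 0, -0.33, 0],
    [0, 0, 0.01, 0, 0, -0.4, 0],
    [0, 0, 0.01, 0, 0, -0.47, 0],
    [0, 0, 0.01, 0, 0, -0.5, 0],
    [0, 0, 0.01, 0, 0, -0.5, 0],
  ],
)

```text
time: 16.58
tool_pos: [0.5629, 0.1664, 0.192]
ee_rot: [3.139, -0.005, 0.695]
wrist_force: [-0.3, -0.4, 7.4]
width: 0.0158
finger_force: 29.9
```

servo_tool(
  plan=[
    [0, 0, 0, 0, 0, -0.07, 0],
    [0, 0, 0, 0, 0, -0.14, 0],
    [0, 0, 0, 0, 0, -0.21, 0],
    [0, 0, 0, 0, 0, -0.28, 0],
    [0, 0, 0, 0, 0, -0.35, 0],
    [0, 0, 0, 0, 0, -0.42, 0],
    [0, 0, 0, 0, 0, -0.48, 0],
    [0, 0, 0, 0, 0, -0.5, 0],
    [0, 0, 0, 0, 0, -0.5, 0],
    [0, 0, 0, 0, 0, -0.5, 0],
  ],
)

```text
time: 17.42
tool_pos: [0.563, 0.1665, 0.192]
ee_rot: [3.136, -0.002, 1.478]
wrist_force: [0.5, 0.5, 7.7]
width: 0.0156
finger_force: 29.9
```

```bash
python3 -c "
from h import *
o=robot.get_obs();print(o['wrist_torque'],o['joint_positions'])
go([.5615,.1660,.1945],-.093+np.pi/2,o)
"
```

```text
[-0.00333924 -0.04903689 -0.01343516] [1.90939960e-01 1.73088035e-01 1.33511738e+00 1.02287695e-04
 1.62776536e+00 2.83339545e-01]
t17.42 [0.563  0.1665 0.192 ] [ 3.1362e+00 -1.7000e-03  1.4784e+00] F [0.5 0.5 7.7] w0.0156 f29.9 -> shift [-0.006 -0.014 -0.025] turn [ 0.0034 -0.0011  0.0004]
```

servo_tool(
  plan=[
    [0, 0, -0.01, 0, 0, 0, 0],
    [0, 0, -0.02, 0, 0, 0, 0],
    [0, 0, -0.03, 0, 0, 0, 0],
    [0, 0, -0.03, 0, 0, 0, 0],
    [0, 0, -0.03, 0, 0, 0, 0],
  ],
)

```text
time: 17.83
tool_pos: [0.5628, 0.1664, 0.1937]
ee_rot: [3.138, -0.001, 1.478]
wrist_force: [2.2, 0.7, 6.1]
width: 0.0155
finger_force: 29.9
```

servo_tool(
  plan=[
    [0, 0, -0.01, 0, 0, 0, 0],
    [0, 0, -0.015, 0, 0, 0, 0],
    [0, 0, -0.015, 0, 0, 0, 0],
    [0, 0, -0.015, 0, 0, 0, 0],
  ],
)

```text
time: 18.17
tool_pos: [0.5625, 0.1664, 0.1941]
ee_rot: [3.139, -0.001, 1.478]
wrist_force: [4.2, 1.2, 2.8]
width: 0.0156
finger_force: 29.9
```

The head now bears under the deck: the force falls without any motion. I release gently.

servo_tool(
  plan=[
    [0, 0, 0, 0, 0, 0, 16],
    [0, 0, 0, 0, 0, 0, 20],
    [0, 0, 0, 0, 0, 0, 28],
    [0, 0, 0, 0, 0, 0, 36],
    [0, 0, 0, 0, 0, 0, 40],
    [0, 0, 0, 0, 0, 0, 40],
    [0, 0, 0, 0, 0, 0, 40],
  ],
)

```text
time: 18.75
tool_pos: [0.561, 0.166, 0.1934]
ee_rot: [-3.14, 0.001, 1.478]
wrist_force: [0.0, -0.1, -0.0]
width: 0.0395
finger_force: 0.0
```

servo_tool(
  plan=[
    [0, 0, -0.15, 0, 0, 0, 40],
    [0, 0, -0.4, 0, 0, 0, 40],
    [0, 0, -0.7, 0, 0, 0, 40],
    [0, 0, -1, 0, 0, 0, 40],
    [0, 0, -1, 0, 0, 0, 40],
  ],
)

```text
time: 19.17
tool_pos: [0.5633, 0.1665, 0.3017]
ee_rot: [3.13, -0.003, 1.478]
wrist_force: [-0.1, -0.7, 1.3]
width: 0.0402
finger_force: 0.0
```

servo_tool(
  plan=[
    [0, 0, -0.3, 0, 0, 0, 40],
    [-0.4, 0, -0.3, 0, 0, 0, 40],
    [-0.8, 0, -0.3, 0, 0, 0, 40],
    [-1, 0, -0.3, 0, 0, 0, 40],
  ],
)

```text
time: 19.5
tool_pos: [0.5518, 0.0637, 0.3241]
ee_rot: [3.141, 0.002, 1.477]
wrist_force: [0.7, -0.2, 0.3]
width: 0.0401
finger_force: 0.0
```

servo_tool(
  plan=[
    [-0.4, 0, 0, 0, 0, 0, 40],
    [-0.8, 0, 0, 0, 0, 0, 40],
    [-1, 0, 0, 0, 0, 0, 40],
    [-1, 0, 0, 0, 0, 0, 40],
    [-1, 0, 0, 0, 0, 0, 40],
  ],
)

```text
time: 19.92
tool_pos: [0.5428, -0.0337, 0.3234]
ee_rot: [-3.14, -0.001, 1.476]
wrist_force: [0.5, 0.6, -0.2]
width: 0.04
finger_force: 0.0
```

```bash
python3 - <<'E'
from h import *
o=robot.get_obs();print(o['time'],o['tool_pos'],o['wrist_force'])
im=robot.snapshot('top')[:,:,::-1]; a=cv2.resize(im[170:300,112:222],None,fx=4,fy=4,interpolation=2)
im=robot.snapshot('scene')[:,:,::-1]; b=cv2.resize(im[120:250,320:410],None,fx=4,fy=4,interpolation=2)
cv2.imwrite('pics/fin.png',np.hstack([a,b]))
E
```

```text
19.9167 [ 0.54275386 -0.03373434  0.32336594] [ 0.47971713  0.63677683 -0.2396724 ]
```

All ten picture views are used up, so I'll check the locked handle numerically: red blobs against the predicted outline.

```bash
python3 - <<'E'
from h import *
c,s=np.cos(-.093),np.sin(-.093);R=np.array([[c,-s,0],[s,c,0],[0,0,1]])
bay=np.array([.4915,.1725,.11])
for n in('top','scene'):
    im=robot.snapshot(n).astype(int); m=((im[...,0]>110)&(im[...,0]>im[...,1]*1.8)&(im[...,0]>im[...,2]*1.8)).astype('uint8')
    k,_,st,ce=cv2.connectedComponentsWithStats(m)
    print(n,[(st[i].tolist(),ce[i].round(1).tolist()) for i in range(1,k) if st[i][4]>25])
    for name,y in(("loose",0),("neigh",.12)):
        q=w2px(n,[bay+R@(.07+dx,y+dy,z) for dx in(-.008,.008) for dy in(-.032,.032) for z in(.063,.081)])
        print(name,"pred box",q.min(0).round(1),(q.max(0)-q.min(0)).round(1))
    for th in("carrier","tub","jar","dishes"): print(th,[(np.round(d['extent']).tolist(),round(d['conf'],2)) for d in robot.find_in(th,n)[:2]])
E
```

```text
top [([130, 200, 25, 7, 139], [142.5, 202.8]), ([178, 204, 26, 7, 153], [190.9, 206.9])]
loose pred box [177.4 202.3] [28.4 10.3]
neigh pred box [128.6 197.6] [29.  10.3]
carrier [([194.0, 241.0, 48.0, 76.0], 0.93)]
tub [([356.0, 159.0, 45.0, 48.0], 0.94)]
jar []
dishes [([192.0, 242.0, 56.0, 112.0], 0.24), ([192.0, 238.0, 45.0, 76.0], 0.19)]
scene [([363, 162, 28, 9, 162], [376.4, 165.6]), ([415, 162, 26, 8, 179], [427.8, 165.2])]
loose pred box [359.6 161. ] [30.7 10.8]
neigh pred box [411.2 160.4] [30.8 10.6]
carrier [([370.0, 161.0, 59.0, 78.0], 0.56)]
tub [([184.0, 284.0, 66.0, 64.0], 0.93), ([370.0, 186.0, 78.0, 60.0], 0.51)]
jar [([244.0, 273.0, 29.0, 32.0], 0.69)]
dishes [([307.0, 298.0, 49.0, 42.0], 0.94), ([182.0, 283.0, 65.0, 64.0], 0.43)]
```

The loose handle matches the neighbour in height, position and orientation in both views, and the tub, jar and dishes have not moved. I hand the job in.

```bash
python3 -c "
from bench import robot
print(robot.close_job())"
```

```text
the job is handed in; nothing more can be done
None
```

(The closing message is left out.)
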